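# Level the sprung shelf with a spirit level

### The job

Lay the spirit level lengthwise on the little aluminium shelf, window up and wholly on it, let go of it, then turn the wing knob of the shelf's levelling foot until the bubble stands between its two lines while you press the level down hard enough that the sprung shelf sits on its foot. Finish still pressing the level down like that, with the bubble centred: do not let go at the end. Leave the other things on the worktop where they are.

Things in the scene. Friction and masses are not known exactly. Their poses are not given: they have to be found in the camera images.
- level: spirit level, an aluminium bar 200 mm long (x), 30 wide (y), 32 tall (z), 0.35 kg, lying on the worktop, window up. Origin: centre of its underside. The same both ways round. The middle 60 mm of its top is the vial window with two black lines 8 mm either side of the middle; press on the plain top beyond it, 50 to 90 mm from the middle
- bubble_mid (a point): middle of the bubble (12 mm long) in the level's vial, axes as the level's. Its offset from the level's origin along the level's x shows tilt: 0 is level; it moves 0.5 mm towards the HIGHER end per milliradian, at most 17 mm, and settles in about 1.5 s. Centred: within 2 mm of the middle, between the black lines
- shelf: aluminium shelf 320 x 120 mm, sheet 4 mm, 6 mm rims on the long sides. Origin: hinge axis at one end, on the underside; x points to the free end with the foot, z up. A spring lifts the free end 2.6 degrees above level; pressing the level with 4 to 8 N, middle or foot side, moves it down 5 to 25 mm to sit on the foot. Until it sits there the bubble tells nothing of the foot
- shelf_mid (a point): centre of the shelf's upper surface, where the level goes, 160 mm from the hinge; axes as shelf; 74 mm above the worktop when the shelf is level, about 7 mm more when sprung up
- knob_grip (a point): middle of the black wing knob on the levelling foot, beside the shelf's free end: a bar 46 mm long (this point's y), 13 mm thick (its x), 26 mm tall (13 above and below this point, which is about 128 mm above the worktop); grip it from above across the 13 mm. It turns about the vertical through this point and does not rise
- foot_knob (a joint): wing knob angle, rad, grows clockwise seen from above; -1.8 to 1.2; stiff (0.15 N m), stays where left. Clockwise raises the nut 4 mm per rad, 300 mm from the hinge: with the shelf seated the bubble moves about 6.8 mm per rad towards the free end. The foot starts too low, by 0.4 to 1.6 rad; the level angle differs from start to start: read the bubble
- foot_nut: steel nut of the levelling foot, whose tongue lies under the shelf's free end and carries it when it is pressed down; origin on the screw's axis at the worktop's level (reads 0 to a few mm up or down)
- spanner: adjustable spanner lying on the worktop; bystander
- tee: grey PVC pipe tee, 100 mm long, lying; bystander
- trap: white plastic siphon trap, 100 mm tall, standing; bystander
- mixer: chrome mixer lever, 130 mm long; bystander
- jar: jar with white cap, 85 mm tall; bystander
- slip_nut: white ring nut, 54 mm wide and 16 mm high; bystander
- tin: tin can, 90 mm tall; bystander

How it is judged (in metres and radians):
On the way:
1. the level lies lengthwise on the shelf, let go (x of level in the frame of shelf_mid between -0.07 and 0.07 m and y of level in the frame of shelf_mid between -0.045 and 0.045 m and z of level in the frame of shelf_mid below 0.006 m and angle between the x axis of level and the x axis of shelf, either way round below 0.15 rad and angle between level's own z axis and vertical below 0.15 rad and contact force between level and shelf above 0.5 N and contact force between the fingers and level below 0.1 N), for 0.2 s.
At the end, for the whole second after the job is handed in: Level upright on the shelf, within 70 mm lengthwise and 45 mm crosswise of its middle, aligned within 0.15 rad, at rest; fingers press it with over 2 N, the shelf bears on the foot's nut with over 1 N, the bubble is within 2 mm of the vial's middle (x of level in the frame of shelf_mid between -0.07 and 0.07 m and y of level in the frame of shelf_mid between -0.045 and 0.045 m and z of level in the frame of shelf_mid below 0.006 m and angle between the x axis of level and the x axis of shelf, either way round below 0.15 rad and angle between level's own z axis and vertical below 0.15 rad and contact force between level and shelf above 0.5 N and x of bubble_mid in the frame of level between -0.002 and 0.002 m and contact force between the fingers and level above 2 N and contact force between shelf and foot_nut above 1 N and linear speed of level below 0.02 m/s); the arm keeps its last pose, push and grip.
It fails at once if a bystander was moved more than 30 mm (distance of any of spanner, tee, trap, mixer, jar, slip_nut, tin from where it was at the start of the episode above 0.03 m).
It also fails if it takes over 72 s, if anything falls off the work surface, if the arm or the gripper's body presses on something with over 40 N, if the wrist force passes 120 N, or if a joint passes its speed limit or range.

### The arm

A 7-joint arm with a two-finger parallel gripper is mounted at the origin on the work surface. World frame = base frame: x ahead of the robot, y to its left, z up, the work surface at z = 0. Lengths are in mm, angles in rad, forces in N, time in s.
With the tool pointing down it reaches from about 425 to 950 mm from the base axis. Payload 4.7 kg.
Tool frame: the origin (TCP) lies at the very end of the fingers, on their centre line; the grasp point (between the pads) lies behind it (bot.pinch_z is the z of the grasp point in the tool frame, in mm); z points along the fingers, y is the line along which they close (so a half turn about z gives the same grasp; the last joint's range is limited). The gripper opens to 85 mm and grips with 20 to 120 N. Pads are 22 mm wide; open, the fingers measure 114 mm over their backs; the gripper's body (76 mm by 85 mm) begins 54 mm behind the grasp point. The pads swing forward as they close: fully open they stand 13 mm farther back than shut.
Start: joints at [1.133, 0.469, -0.049, 1.532, 0.024, 1.141, -0.082], TCP at [268.365, -619.378, 231.335] pointing down, gripper open.
Joint ranges: [-2.59, 2.59], [-0.33, 1.99], [-1.39, 1.29], [0.1, 2.45], [-1.04, 4.18], [0.21, 1.99], [-2.66, 2.66]. Speed limits (rad/s): [2.57, 2.57, 3.14, 3.14, 3.14, 3.14, 3.14].

### API

Orientations are given as a unit quaternion [x, y, z, w].
In Python, from cell import bot, viewer gives the robot as it stands.
- The arm moves only by the tool play_rows, never from a script. Its argument "plan" is one flat list of numbers, 4 for each row, row after row: the shift along the tool's x, y, z as a fraction of full scale, then the turn about the tool's z as a fraction of full scale. In form: [tx, ty, tz, turn, tx, ty, tz, turn, ...]. A call has 1 to 8 rows; each row is the pose to reach, as a shift and turn from the pose commanded when the call began, along the tool's axes at that moment, turning the shorter way round; what a row does not reach only later rows make up. Full scale, the value 1, is 300 mm for a shift and pi rad for a turn. A row lasts 1/8 s, in which the tool goes at most 62.5 mm and 10.7 degrees, less where a joint would pass 70% of its speed; a pose out of reach is approached as far as the arm can. A call with a number of a shift or a turn outside -1 to 1 is refused whole. A call with a gripper value outside its range is refused whole. "hand" is the opening, from -1 (shut) to 1 (fully open), set as the call begins (left out, the last holds). The fingers move at their own pace and stop on an object; the grip force is fixed at half the most. Time passes only in rows, so rows that repeat a pose let the fingers close. It gives the time, the measured TCP pose, the force, the opening and the grip force at its end, in the units of the state.
- bot.get_obs(): the state, without advancing time (a new reading comes with each control period).
- viewer.get_image(name): name is "side" or "top"; returns the picture (384x512x3 uint8, red, green, blue); there is no depth.
- viewer.get_calibration(name): a dict with "vertical_fov" (degrees; the focal length in pixels is half the picture's height over the tangent of half this angle, whatever the lens; pixels are square), "cx", "cy" (the principal point, pixels), "R" (3x3) and "t" (3): a world point X has camera coordinates R X + t. Camera axes: x right, y down, z forward; pixel columns grow to the right and rows downward; lengths in mm; the calibration is good to about 2 mm. A picture is of the moment at which its call begins. get_calibration takes no time and is no camera call.
- bot.close_job(): hands the job in; it is judged then, once.
Trained networks look in the newest picture that a camera, given by its name, has taken for a name from the list of things; names that differ only in an ending like _2 or _b are one class to them, and where a whole thing is asked for, a point or a joint stands for the part that bears it (a point fixed in the world has none). Each returns a list of dicts, best first, with "score" (0 to 1); they miss things now and then, are a little off and sometimes report something else, mostly with a low value. They report only what shows in the picture. A call takes as long as a camera call.
- viewer.spot_in(camera, thing): "centre" ([x, y, z] in mm, in world coordinates, good to about 4 mm: the middle of the surface that is visible of it).
The state is a dict: "t": time; "q": joint angles; "joint_vel": joint speeds; "joint_efforts": joint torques, N m; "ee_pos": TCP position; "ee_rot": TCP orientation; "wrist_force": force on the tool from outside, world axes, zero at the start; "wrist_torque": the same for the moment, N m; "grip_width": finger opening in mm; "finger_force": force on a finger pad.
Only numpy, scipy, OpenCV 4.12 (cv2) and the standard library are available. Lean on these libraries where they do the work, as an engineer would, in place of code of your own. Each camera call takes 0.05 s, during which the arm holds its last target. There are 200 camera calls.

## Working session

There is one attempt and no reset: what is moved stays moved. The work goes in short steps, Python scripts to look and compute and a tool call to move; the robot and the scene stay as the last step left them, time stands still between calls to the robot, and variables do not carry over. Pictures are saved under pics/ and viewed, at most 10 in all, crops included, and the job is handed in when it is done.

Besides the shell and the picture viewer there is one more tool, called after "Request:" by a JSON object that holds its "op" and its "data", one argument or row to a line. play_rows: Moves the arm, as the interface text tells. Shift numbers are shares of 300 mm and turn numbers shares of pi rad, none past 1 either way. Its arguments: {"type":"object","properties":{"plan":{"type":"array"},"hand":{"type":"number"}},"required":["plan"]}

```bash
mkdir -p pics; ls
python3 - <<'E'
from cell import bot, viewer
import cv2,numpy as np
np.set_printoptions(precision=3,suppress=True)
for n in("side","top"):
    im=viewer.get_image(n); cv2.imwrite(f"pics/{n}0.png",im[:,:,::-1])
    c=viewer.get_calibration(n); print(n,c)
    for th in("level","shelf","foot_knob","foot_nut","bubble_mid","spanner","tee","trap","mixer","jar","slip_nut","tin"):
        r=viewer.spot_in(n,th); print(th,[(np.round(d['centre']).tolist(),round(d['score'],2)) for d in r[:2]])
o=bot.get_obs(); print(o,bot.pinch_z)
E
```

```text
pics
side {'vertical_fov': 51.334517692727246, 'cx': 257.21591534528335, 'cy': 194.0840596221024, 'R': array([[-0.945, -0.328, -0.009],
       [-0.163,  0.493, -0.855],
       [ 0.285, -0.806, -0.519]]), 't': array([524.732, 191.32 , 920.573])}
level [([473.0, 332.0, 30.0], 0.93)]
shelf [([605.0, 5.0, 80.0], 0.69)]
foot_knob [([589.0, -211.0, 127.0], 0.49)]
foot_nut []
bubble_mid [([378.0, 68.0, 13.0], 0.17)]
spanner [([392.0, -299.0, 8.0], 0.81)]
tee [([719.0, 297.0, 33.0], 0.95)]
trap [([758.0, 99.0, 66.0], 0.57)]
mixer [([792.0, -81.0, 28.0], 0.54)]
jar [([514.0, -420.0, 47.0], 0.75)]
slip_nut [([380.0, 67.0, 8.0], 0.59)]
tin [([669.0, -374.0, 68.0], 0.85)]
top {'vertical_fov': 54.71020416523699, 'cx': 257.05552739443414, 'cy': 194.1560769308984, 'R': array([[ 0.024, -1.   , -0.001],
       [-0.988, -0.024, -0.152],
       [ 0.152,  0.005, -0.988]]), 't': array([-75.29 , 584.029, 975.188])}
level [([483.0, 322.0, 33.0], 0.62), ([514.0, -427.0, 83.0], 0.48)]
shelf [([607.0, -25.0, 85.0], 0.95)]
foot_knob [([792.0, -87.0, 30.0], 0.37), ([482.0, 320.0, 33.0], 0.29)]
foot_nut [([590.0
[... 229 characters left out ...]
428.0, 82.0], 0.97), ([392.0, -304.0, 7.0], 0.18)]
slip_nut [([602.0, -27.0, 79.0], 0.47), ([382.0, 64.0, 17.0], 0.44)]
tin [([663.0, -395.0, 84.0], 0.79), ([590.0, -210.0, 57.0], 0.73)]
{'t': 1.3, 'q': array([ 1.133,  0.469, -0.049,  1.533,  0.024,  1.141, -0.082]), 'joint_vel': array([ 0.002,  0.   ,  0.001, -0.   ,  0.001, -0.   ,  0.001]), 'joint_efforts': array([ -0.   , -51.016,  -0.047, -23.8  ,   0.011,   0.001,   0.   ]), 'ee_pos': array([ 268.341, -619.394,  231.33 ]), 'ee_rot': array([0.979, 0.203, 0.   , 0.   ]), 'wrist_force': array([-0.182, -0.26 , -0.707]), 'wrist_torque': array([ 0.017, -0.049,  0.054]), 'finger_force': 0.0, 'grip_width': 85.6771276514962} -18.700000000000003
```

View pics/top0.png

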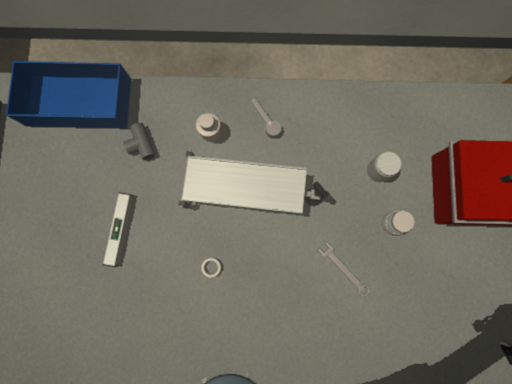

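View pics/side0.png

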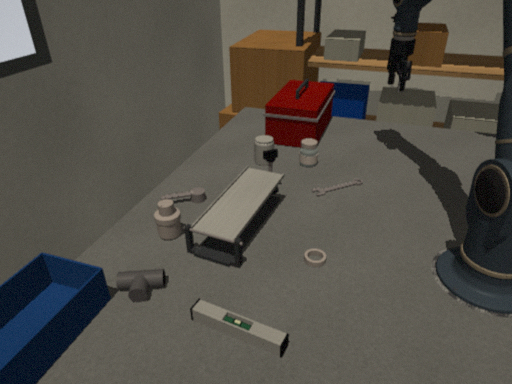

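The top view shows the level at about (117,230), running from (124,194) to (110,265). The shelf corners are about (188,157), (306,168), (303,214) and (183,203), and the knob is near (320,193). In the side view the knob is at (270,156) and the vial window at (238,321). Next I'll get exact poses.

```bash
cat > h.py <<'E'
import numpy as np,cv2
from cell import bot,viewer
np.set_printoptions(precision=3,suppress=True)
def cal(n):
    c=viewer.get_calibration(n); f=192/np.tan(np.radians(c['vertical_fov']/2))
    return f,c['cx'],c['cy'],np.array(c['R']),np.array(c['t'])
def ray(n,px,z):
    f,cx,cy,R,t=cal(n); px=np.atleast_2d(np.asarray(px,float))
    d=np.c_[(px[:,0]-cx)/f,(px[:,1]-cy)/f,np.ones(len(px))]@R; C=-R.T@t
    return C+d*((np.asarray(z)-C[2])/d[:,2])[:,None]
def proj(n,X):
    f,cx,cy,R,t=cal(n); c=np.atleast_2d(X)@R.T+t
    return np.c_[f*c[:,0]/c[:,2]+cx,f*c[:,1]/c[:,2]+cy]
E
python3 - <<'E'
from h import *
im=cv2.imread("pics/top0.png"); g=im.min(axis=2)
for nm,(x0,x1,y0,y1),z in(("level",(95,135,185,275),32),("shelf",(175,315,150,222),80)):
    m=np.zeros_like(g); s=g[y0:y1,x0:x1]; th,_=cv2.threshold(s,0,255,cv2.THRESH_OTSU); m[y0:y1,x0:x1]=(s>th)
    n,l,st,_=cv2.connectedComponentsWithStats(m)
    # keep all comps >60px
    pts=np.argwhere(np.isin(l,[i for i in range(1,n) if st[i,4]>60]))[:,::-1]
    W=ray("top",pts,np.full(len(pts),z))[:,:2].astype(np.float32)
    print(nm,th,cv2.minAreaRect(W),W.mean(0))
s=cv2.imread("pics/side0.png")
a=cv2.resize(im[175:213,290:340],None,fx=8,fy=8,interpolation=cv2.INTER_CUBIC)
b=cv2.resize(s[140:178,250:300],None,fx=8,fy=8,interpolation=cv2.INTER_CUBIC)
cv2.imwrite("pics/knob.png",np.hstack([a,b]))
for z in(128,141): print(ray("top",[[320,193]],[z]),ray("side",[[270,156]],[z]))
E
```

```text
level 136.0 ((482.405517578125, 323.8043212890625), (31.363134384155273, 193.77244567871094), 82.31106567382812) [480.947 324.034]
shelf 142.0 ((608.0241088867188, -25.435028076171875), (320.90533447265625, 121.13136291503906), 85.17779541015625) [605.905 -25.236]
[[ 579.594 -220.228  128.   ]] [[ 584.166 -201.64   128.   ]]
[[ 577.506 -218.062  141.   ]] [[ 576.158 -176.017  141.   ]]
```

View pics/knob.png

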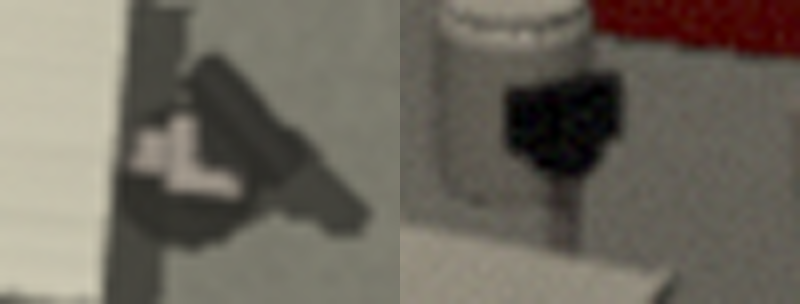

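Run:
```python
from h import *
from scipy.optimize import differential_evolution as DE
T=cv2.imread("pics/top0.png").max(axis=2).astype(int); S=cv2.imread("pics/side0.png").max(axis=2).astype(int)
print(T[178:206,310:338]); 
print(S[144:172:2,258:284])
def hull(n,p,k=8):
    x,y,a=p; c,s=np.cos(a),np.sin(a)
    P=[[x+c*l-s*w,y+s*l+c*w,128+h] for l in(-23,23) for w in(-6.5,6.5) for h in(-13,13)]
    return cv2.convexHull(proj(n,P).astype(np.float32))[:,0]
def mask(n,p,x0,y0,w,h,k=6):
    m=np.zeros((h*k,w*k),np.float32); q=(hull(n,p)-[x0,y0]+.5)*k
    cv2.fillConvexPoly(m,np.round(q).astype(int),1); return cv2.resize(m,(w,h),interpolation=cv2.INTER_AREA)
# side: image = black 25 inside; background per-pixel unknown -> clip
Sd=np.clip((60-S[142:164,254:288])/35.,0,1)
Td=np.clip((66-T[178:206,310:338])/15.,0,1)
def cost(p):
    a=mask("side",p,254,142,34,22); b=mask("top",p,310,178,28,28)
    return ((a-Sd)**2).sum()+0.7*(((b-Td)**2)*(1 if True else 0)).sum()
r=DE(cost,[(565,610),(-235,-190),(0,np.pi)],seed=1,maxiter=60); print(r.x,np.degrees(r.x[2]),r.fun)
for n in("side","top"): print(n,hull(n,r.x))
```

```text
[[ 72  72  73 101 125 125 126 126 125 127 126 126 126 126 127 128 126 124
  124 123 122 123 123 123 124 127 128 128]
 [ 72  71  72 100 124 124 125 124 126 129 129 127 123 124 125 127 125 121
  121 123 123 123 122 122 123 126 127 125]
 [ 72  71  73 100 124 124 120 121 126 130 129 127 123 125 125 126 125 122
  124 124 124 123 121 122 126 126 126 124]
 [ 72  72  74 100 118 110 100 103 119 128 128 126 124 123 124 124 123 123
  125 125 126 123 122 123 126 127 124 123]
 [ 71  72  84 102  96  69  59  66  94 118 124 124 125 125 125 125 124 123
  125 126 125 123 124 124 125 125 124 123]
 [ 71  74  93  99  71  57  54  54  65  94 117 124 126 126 126 126 124 124
  125 123 123 123 122 123 123 122 122 124]
 [ 71  73  80  75  57  57  58  55  53  64  93 117 126 126 124 125 124 125
  123 121 120 123 123 122 122 121 120 121]
 [ 71  71  66  55  49  54  58  57  54  53  64  95 120 125 124 123 122 123
  123 121 120 122 124 125 123 122 122 122]
 [ 72  73  75  67  50  50  55  59  57  54  53  71 101 120 124 124 122 123
  123 123 122 122 125 126 125 123 123 124]
 [ 69  68  79  75  52  49  51  55  57  56  53  
[... 3307 characters left out ...]
7  69  54  53  56  72 100  99  97
  102 100  95  94 103  97 102 100]
 [103 103 102  98  97  97  98  96  99  98  82  67  62  58  76  97 103  98
  103  98  99 100  95  98  94 101]
 [103 100  99 100 104  99  96 101  99  92  83  78  78  72  78  99  97 102
   98  96  98  98  95 101 100 100]
 [145 141 136 131 124 120 119 114 105 102  87  77  77  68  84  98 100  97
  103  99  98 101  99 101  99  98]]
[ 586.518 -215.276    0.969] 55.49136423879191 86.04510716538105
side [[278.067 148.776]
 [277.911 156.629]
 [265.826 160.765]
 [263.183 159.216]
 [263.174 151.299]
 [275.354 147.329]]
top [[327.99  192.657]
 [325.041 196.85 ]
 [323.207 198.323]
 [308.371 187.902]
 [311.255 183.855]
 [312.746 181.99 ]]
```

Run:
```python
from h import *
from scipy.optimize import differential_evolution as DE
T=cv2.imread("pics/top0.png").max(axis=2).astype(int); S=cv2.imread("pics/side0.png").max(axis=2).astype(int)
def hull(n,p):
    x,y,a=p; c,s=np.cos(a),np.sin(a)
    P=[[x+c*l-s*w,y+s*l+c*w,128+h] for l in(-23,23) for w in(-6.5,6.5) for h in(-13,13)]
    return cv2.convexHull(proj(n,P).astype(np.float32))[:,0]
def mask(n,p,x0,y0,w,h,k=6):
    m=np.zeros((h*k,w*k),np.float32); q=(hull(n,p)-[x0,y0]+.5)*k
    cv2.fillConvexPoly(m,np.round(q).astype(int),1); return cv2.resize(m,(w,h),interpolation=cv2.INTER_AREA)
Sd=np.clip((95-S[146:160,254:288])/75.,0,1)
Td=np.clip((66-T[178:206,310:338])/9.,0,1)
v,u=np.mgrid[178:206,310:338]; W=((v-182)-(u-310)<0.5)*1.
for ws,wt in((1,1),(0,1),(1,.3)):
    cost=lambda p: ws*((mask("side",p,254,146,34,14)-Sd)**2).sum()+wt*(W*(mask("top",p,310,178,28,28)-Td)**2).sum()
    r=DE(cost,[(565,610),(-235,-190),(0.3,1.4)],seed=1,maxiter=60); print(r.x,np.degrees(r.x[2]),r.fun)
print(hull("top",r.x),hull("side",r.x))
```

```text
Traceback (most recent call last):
  File "h.py", line 12, in proj
    f,cx,cy,R,t=cal(n); c=np.atleast_2d(X)@R.T+t
                ~~~^^^
  File "h.py", line 5, in cal
    c=viewer.get_calibration(n); f=192/np.tan(np.radians(c['vertical_fov']/2))
ValueError: time passes only in moves, steps and waits
```

```bash
sed -i 's/^def cal/from functools import lru_cache\n@lru_cache\ndef cal/' h.py
python3 - <<'E'
from h import *
from scipy.optimize import differential_evolution as DE
T=cv2.imread("pics/top0.png").max(axis=2).astype(int); S=cv2.imread("pics/side0.png").max(axis=2).astype(int)
def hull(n,p):
    x,y,a=p; c,s=np.cos(a),np.sin(a)
    P=[[x+c*l-s*w,y+s*l+c*w,128+h] for l in(-23,23) for w in(-6.5,6.5) for h in(-13,13)]
    return cv2.convexHull(proj(n,P).astype(np.float32))[:,0]
def mask(n,p,x0,y0,w,h,k=6):
    m=np.zeros((h*k,w*k),np.float32); q=(hull(n,p)-[x0,y0]+.5)*k
    cv2.fillConvexPoly(m,np.round(q).astype(int),1); return cv2.resize(m,(w,h),interpolation=cv2.INTER_AREA)
Sd=np.clip((95-S[146:160,254:288])/75.,0,1)
Td=np.clip((66-T[178:206,310:338])/9.,0,1)
v,u=np.mgrid[178:206,310:338]; W=((v-182)-(u-310)<0.5)*1.
for ws,wt in((1,1),(0,1),(1,.3)):
    cost=lambda p: ws*((mask("side",p,254,146,34,14)-Sd)**2).sum()+wt*(W*(mask("top",p,310,178,28,28)-Td)**2).sum()
    r=DE(cost,[(565,610),(-235,-190),(0.3,1.4)],seed=1,maxiter=60); print(r.x,np.degrees(r.x[2]),r.fun)
print(hull("top",r.x),hull("side",r.x)); print(bot.get_obs()['t'])
E
```

```text
[ 587.766 -217.188    0.825] 47.2953077949383 23.249929628437556
[ 586.085 -219.273    0.789] 45.230675404935226 2.659722198134318
[ 587.474 -215.13     0.915] 52.407132871616064 15.786441966469827
[[327.752 192.751]
 [324.574 196.775]
 [322.753 198.25 ]
 [308.49  187.073]
 [309.906 185.295]
 [313.093 181.309]] [[277.905 148.924]
 [277.75  156.782]
 [265.165 160.621]
 [262.719 159.013]
 [262.704 151.101]
 [275.377 147.418]]
1.3
```

```bash
cat >> h.py <<'E'
def tgt(*wps):
    """world waypoints (x,y,z,angle of tool x in deg) -> plan rows from the present pose"""
    o=bot.get_obs(); p=o['ee_pos']; q=o['ee_rot']
    from scipy.spatial.transform import Rotation as Ro
    R=Ro.from_quat(q).as_matrix(); a0=np.degrees(np.arctan2(R[1,0],R[0,0]))
    print('t',round(o['t'],2),'pos',p,'ang',round(a0,1),'F',o['wrist_force'],'grip',round(o['grip_width'],1))
    for w in wps:
        s=R.T@(np.array(w[:3],float)-p)/300; d=(a0-w[3]+180)%360-180
        print(w,np.round(s,4),round(d/180,4), 'rows',round(max(np.linalg.norm(s)*300/62.5,abs(d)/10.7),1))
E
python3 -c "
from h import *
tgt((480,-370,230,55),(500,-330,230,55))"
```

```text
t 1.3 pos [ 268.341 -619.394  231.33 ] ang 23.4 F [-0.182 -0.26  -0.707] grip 85.7
(480, -370, 230, 55) [ 0.978 -0.482  0.004] -0.1754 rows 5.2
(500, -330, 230, 55) [ 1.092 -0.578  0.004] -0.1754 rows 5.9
```

Request:
{"op": "play_rows", "data": {
  "plan": [0.98,-0.48,0,-0.18,0.98,-0.48,0,-0.18,0.98,-0.48,0,-0.18,0.98,-0.48,0,-0.18,0.98,-0.48,0,-0.18,0.98,-0.48,0,-0.18]
}}

```text
t: 2.05
ee_pos: [484.6, -365.2, 231.8]
ee_rot: [0.882, 0.472, 0.001, -0.0]
wrist_force: [0.1, -0.8, 0.2]
grip_width: 85.7
finger_force: 0.0
```

```bash
python3 -c "
from h import *
tgt((540,-80,230,85),(530,-60,230,110),(510,0,230,110))"
```

```text
t 2.05 pos [ 484.61  -365.228  231.786] ang 56.3 F [ 0.051 -0.791  0.248] grip 85.7
(540, -80, 230, 85) [ 0.893 -0.374  0.008] -0.1594 rows 4.6
(530, -60, 230, 110) [ 0.93  -0.439  0.008] -0.2983 rows 5.0
(510, 0, 230, 110) [ 1.06  -0.605  0.008] -0.2983 rows 5.9
```

Request:
{"op": "play_rows", "data": {
  "plan": [0.93,-0.44,0,-0.3,0.93,-0.44,0,-0.3,0.93,-0.44,0,-0.3,0.93,-0.44,0,-0.3,0.93,-0.44,0,-0.3,0.93,-0.44,0,-0.3]
}}

```text
t: 2.8
ee_pos: [528.9, -60.5, 232.0]
ee_rot: [0.571, 0.821, 0.001, 0.0]
wrist_force: [0.1, -0.7, -0.1]
grip_width: 85.4
finger_force: 0.0
```

```bash
python3 -c "
from h import *
tgt((490,210,200,171.5),(482,324,100,171.5))"
```

```text
t 2.8 pos [528.915 -60.546 231.98 ] ang 110.3 F [ 0.111 -0.68  -0.148] grip 85.4
(490, 210, 200, 171.5) [0.891 0.191 0.108] -0.3398 rows 5.7
(482, 324, 100, 171.5) [1.256 0.298 0.442] -0.3398 rows 6.5
```

Request:
{"op": "play_rows", "data": {
  "plan": [0.89,0.19,0.11,-0.34,0.89,0.19,0.11,-0.34,0.89,0.19,0.11,-0.34,0.89,0.19,0.11,-0.34,0.89,0.19,0.11,-0.34,0.89,0.19,0.11,-0.34,0.89,0.19,0.11,-0.34]
}}

```text
t: 3.68
ee_pos: [492.3, 203.5, 197.9]
ee_rot: [0.08, 0.997, -0.0, -0.0]
wrist_force: [0.2, -0.4, 0.5]
grip_width: 85.7
finger_force: 0.0
```

```bash
python3 -c "
from h import *
tgt((482,324,100,171.5),(482,324,9,171.5))"
```

```text
t 3.67 pos [492.299 203.5   197.859] ang 170.8 F [ 0.238 -0.374  0.536] grip 85.7
(482, 324, 100, 171.5) [0.098 0.391 0.326] -0.004 rows 2.5
(482, 324, 9, 171.5) [0.098 0.392 0.629] -0.004 rows 3.6
```

Request:
{"op": "play_rows", "data": {
  "plan": [0.1,0.39,0.33,0,0.1,0.39,0.33,0,0.1,0.39,0.33,0,0.1,0.39,0.33,0]
}}

```text
t: 4.18
ee_pos: [479.5, 325.3, 97.7]
ee_rot: [0.079, 0.997, -0.001, -0.001]
wrist_force: [-0.0, -0.6, 0.4]
grip_width: 85.6
finger_force: 0.0
```

Run:
```python
from h import *
tgt((482,324,9,171.5))
im=viewer.get_image("top"); tgt((482,324,9,171.5)); cv2.imwrite("pics/a.png",cv2.resize(im[170:290,60:180,::-1],None,fx=5,fy=5))
```

```text
t 4.17 pos [479.459 325.312  97.696] ang 171.0 F [-0.035 -0.6    0.393] grip 85.6
(482, 324, 9, 171.5) [-0.01  -0.002  0.296] -0.0029 rows 1.4
t 4.22 pos [480.593 324.229  98.742] ang 170.9 F [ 0.679 -0.538 -0.643] grip 85.2
(482, 324, 9, 171.5) [-0.005  0.001  0.299] -0.0034 rows 1.4
```

View pics/a.png

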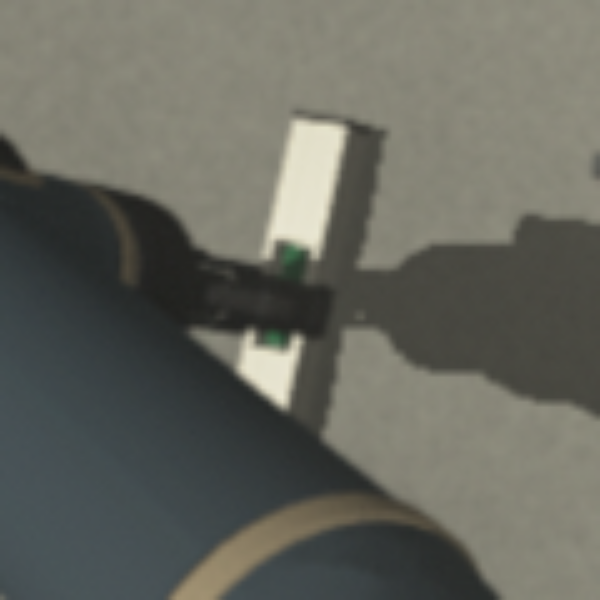

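The crop shows the level running from (293,115) to (237,362), with the open fingers straddling the vial window at (280,290). The alignment is good, so I'll descend.

Request:
{"op": "play_rows", "data": {
  "plan": [0,0,0.2,-0.004,0,0,0.298,-0.004,0,0,0.298,-0.004]
}}

```text
t: 4.6
ee_pos: [480.7, 322.1, 8.9]
ee_rot: [0.074, 0.997, -0.002, -0.001]
wrist_force: [0.8, -0.4, 0.0]
grip_width: 85.8
finger_force: 0.0
```

Request:
{"op": "play_rows", "data": {
  "hand": -1,
  "plan": [0,0,0,0,0,0,0,0,0,0,0,0,0,0,0,0,0,0,0,0,0,0,0,0]
}}

```text
t: 5.35
ee_pos: [480.9, 325.7, 11.3]
ee_rot: [0.072, 0.997, 0.0, 0.001]
wrist_force: [-0.9, -1.4, 6.8]
grip_width: 28.6
finger_force: 62.0
```

Request:
{"op": "play_rows", "data": {
  "plan": [0,0,-0.2,0,0,0,-0.4,0,0,0,-0.6,0,0,0,-0.6,0,0,0,-0.6,0]
}}

```text
t: 5.98
ee_pos: [479.5, 324.1, 188.7]
ee_rot: [0.072, 0.997, -0.001, -0.001]
wrist_force: [-0.1, 0.0, -4.1]
grip_width: 28.5
finger_force: 61.1
```

Run:
```python
from h import *
tgt((540,200,200,130),(606,0,200,85),(606,-25,200,85.2))
```

```text
t 5.97 pos [479.465 324.094 188.676] ang 171.7 F [-0.087  0.036 -4.102] grip 28.5
(540, 200, 200, 130) [-0.259 -0.38  -0.037] 0.2318 rows 3.9
(606, 0, 200, 85) [-0.573 -1.008 -0.036] 0.4818 rows 8.1
(606, -25, 200, 85.2) [-0.585 -1.091 -0.036] 0.4807 rows 8.1
```

Request:
{"op": "play_rows", "data": {
  "plan": [-0.57,-1,-0.04,0.48,-0.57,-1,-0.04,0.48,-0.57,-1,-0.04,0.48,-0.57,-1,-0.04,0.48,-0.57,-1,-0.04,0.48,-0.57,-1,-0.04,0.48,-0.57,-1,-0.04,0.48,-0.57,-1,-0.04,0.48]
}}

```text
t: 6.98
ee_pos: [604.5, 2.8, 198.5]
ee_rot: [0.735, 0.678, -0.002, -0.002]
wrist_force: [0.2, 1.3, -3.1]
grip_width: 28.5
finger_force: 61.2
```

Request:
{"op": "play_rows", "data": {
  "plan": [0,0,0,0,0,0,0,0]
}}

```text
t: 7.22
ee_pos: [605.4, 4.0, 200.4]
ee_rot: [0.731, 0.682, -0.001, -0.001]
wrist_force: [0.3, 0.8, -2.9]
grip_width: 29.0
finger_force: 61.1
```

Run:
```python
from h import *
tgt((606,-25,110,85.2),(606,-25,90,85.2))
```

```text
t 7.22 pos [605.419   4.028 200.358] ang 86.0 F [ 0.314  0.81  -2.923] grip 29.0
(606, -25, 110, 85.2) [-0.096  0.01   0.301] 0.0043 rows 1.5
(606, -25, 90, 85.2) [-0.096  0.01   0.368] 0.0043 rows 1.8
```

Request:
{"op": "play_rows", "data": {
  "plan": [-0.096,0.01,0.2,0,-0.096,0.01,0.32,0,-0.096,0.01,0.345,0,-0.096,0.01,0.36,0,-0.096,0.01,0.36,0,-0.096,0.01,0.36,0]
}}

```text
t: 7.98
ee_pos: [608.1, -24.6, 95.6]
ee_rot: [0.732, 0.681, 0.001, 0.001]
wrist_force: [-1.0, -1.3, 2.4]
grip_width: 29.0
finger_force: 61.6
```

Run:
```python
from h import *
im=viewer.get_image("side"); tgt((606,-25,90,85.2)); cv2.imwrite("pics/b.png",cv2.resize(im[120:270,160:310,::-1],None,fx=4,fy=4))
```

```text
t 8.03 pos [608.065 -24.649  95.422] ang 85.8 F [-1.282 -0.175  0.802] grip 28.8
(606, -25, 90, 85.2) [-0.002 -0.007  0.018] 0.0035 rows 0.1
```

View pics/b.png

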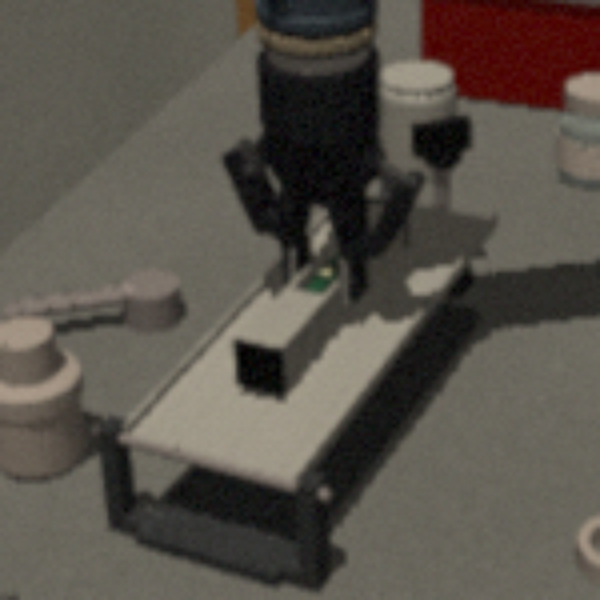

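The crop shows the level over the shelf's middle with its near end at (262,370) and the window at (320,280). Contact has begun, so I'll lower a little more and release.

Request:
{"op": "play_rows", "data": {
  "plan": [0,0,0.01,0,0,0,0.018,0,0,0,0.018,0]
}}

```text
t: 8.4
ee_pos: [607.8, -24.9, 88.6]
ee_rot: [0.732, 0.681, 0.001, 0.0]
wrist_force: [0.1, -0.1, 1.4]
grip_width: 28.7
finger_force: 61.7
```

Request:
{"op": "play_rows", "data": {
  "hand": 0.5,
  "plan": [0,0,0,0,0,0,0,0,0,0,0,0,0,0,0,0]
}}

```text
t: 8.9
ee_pos: [607.1, -25.0, 88.5]
ee_rot: [0.733, 0.681, 0.0, -0.0]
wrist_force: [0.5, -0.2, 0.2]
grip_width: 64.3
finger_force: 0.0
```

Request:
{"op": "play_rows", "data": {
  "plan": [0,0,-0.1,0,0,0,-0.2,0,0,0,-0.35,0,0,0,-0.35,0,0,0,-0.35,0]
}}

```text
t: 9.52
ee_pos: [606.6, -25.2, 193.0]
ee_rot: [0.733, 0.681, -0.0, -0.0]
wrist_force: [-0.7, -0.5, -0.5]
grip_width: 64.0
finger_force: 0.0
```

Run:
```python
from h import *
im=viewer.get_image("side"); tgt((602,-95,180,85.2)); cv2.imwrite("pics/c_raw.png",im[:,:,::-1]); a=cv2.resize(im[150:250,180:290,::-1],None,fx=5,fy=5,interpolation=cv2.INTER_CUBIC); cv2.imwrite("pics/c.png",a)
```

```text
t 9.57 pos [606.284 -25.252 192.337] ang 85.8 F [-0.049 -0.405 -0.445] grip 64.1
(602, -95, 180, 85.2) [-0.233  0.003  0.041] 0.0033 rows 1.1
```

View pics/c.png

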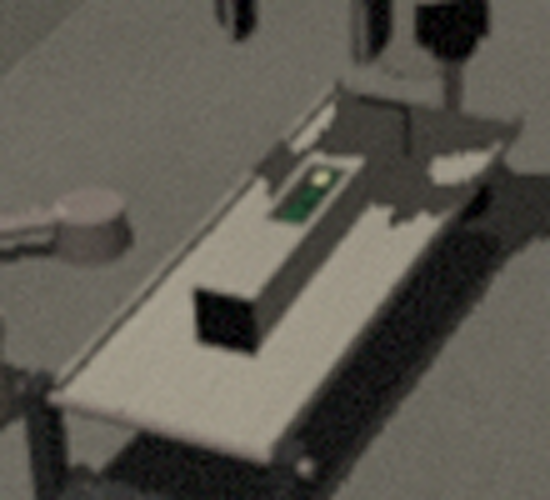

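The picture shows the level lying freely lengthwise on the shelf, with the bubble at (322,177) pinned at the free end as expected. Next I'll shut the fingers and press about 70 mm foot-side.

Request:
{"op": "play_rows", "data": {
  "hand": -1,
  "plan": [-0.235,0.005,0,0,-0.235,0.005,0.1,0,-0.235,0.005,0.2,0,-0.235,0.005,0.2,0,-0.235,0.005,0.2,0,-0.235,0.005,0.2,0]
}}

```text
t: 10.32
ee_pos: [604.4, -95.1, 134.8]
ee_rot: [0.732, 0.681, 0.001, 0.001]
wrist_force: [0.1, -0.9, -0.3]
grip_width: -0.2
finger_force: 0.0
```

Run:
```python
from h import *
tgt((601,-95,108,85.8),(601,-95,102,85.8))
```

```text
t 10.32 pos [604.379 -95.067 134.766] ang 85.8 F [ 0.137 -0.912 -0.342] grip -0.2
(601, -95, 108, 85.8) [-0.001 -0.011  0.089] 0.0002 rows 0.4
(601, -95, 102, 85.8) [-0.001 -0.011  0.109] 0.0002 rows 0.5
```

Request:
{"op": "play_rows", "data": {
  "plan": [0,-0.01,0.03,0,0,-0.01,0.06,0,0,-0.01,0.08,0,0,-0.01,0.09,0,0,-0.01,0.09,0,0,-0.01,0.09,0]
}}

```text
t: 11.08
ee_pos: [600.6, -95.5, 106.8]
ee_rot: [0.733, 0.681, 0.0, 0.0]
wrist_force: [-0.3, -3.0, 4.3]
grip_width: 0.1
finger_force: 1.8
```

Request:
{"op": "play_rows", "data": {
  "plan": [0,0,0.006,0,0,0,0.012,0,0,0,0.012,0,0,0,0.012,0]
}}

```text
t: 11.58
ee_pos: [600.8, -95.7, 103.5]
ee_rot: [0.733, 0.681, 0.0, 0.0]
wrist_force: [-1.2, -3.5, 6.8]
grip_width: 0.4
finger_force: 3.4
```

Request:
{"op": "play_rows", "data": {
  "plan": [0,0,0.006,0,0,0,0.006,0,0,0,0.006,0,0,0,0.006,0]
}}

```text
t: 12.08
ee_pos: [600.8, -95.7, 103.0]
ee_rot: [0.733, 0.681, -0.0, 0.001]
wrist_force: [-5.0, -2.6, 14.6]
grip_width: -0.3
finger_force: 7.4
```

Request:
{"op": "play_rows", "data": {
  "plan": [0,0,0.006,0,0,0,0.006,0,0,0,0.006,0,0,0,0.006,0]
}}

```text
t: 12.58
ee_pos: [600.9, -95.7, 102.7]
ee_rot: [0.733, 0.681, -0.0, 0.001]
wrist_force: [-6.7, -3.6, 24.5]
grip_width: 0.3
finger_force: 11.5
```

Request:
{"op": "play_rows", "data": {
  "plan": [0,0,-0.006,0,0,0,-0.006,0,0,0,-0.006,0,0,0,-0.006,0,0,0,-0.006,0,0,0,-0.006,0,0,0,-0.006,0,0,0,-0.006,0]
}}

```text
t: 13.58
ee_pos: [600.8, -95.7, 103.0]
ee_rot: [0.733, 0.681, -0.0, 0.001]
wrist_force: [-3.8, -3.3, 15.1]
grip_width: -0.2
finger_force: 7.4
```

Run:
```python
from h import *
tgt((601,-95,102,85.8))
A=np.mean([viewer.get_image("side").astype(float) for _ in range(6)],0).astype(np.uint8)[:,:,::-1]
B=np.mean([viewer.get_image("top").astype(float) for _ in range(6)],0).astype(np.uint8)[:,:,::-1]
cv2.imwrite("pics/d_side.png",A);cv2.imwrite("pics/d_top.png",B)
for z in(32,):
    c=np.array([608,-25,74+z]);print(proj("side",c),proj("top",c))
a=cv2.resize(A[170:210,220:265],None,fx=12,fy=12,interpolation=cv2.INTER_CUBIC)
u,v=proj("top",c)[0].astype(int);b=cv2.resize(B[v-20:v+20,u-11:u+11],None,fx=12,fy=12,interpolation=cv2.INTER_CUBIC);print(u-11,v-20)
cv2.imwrite("pics/d.png",np.hstack([a,b]))
```

```text
t 13.57 pos [600.832 -95.697 103.018] ang 85.8 F [-3.836 -3.278 15.12 ] grip -0.2
(601, -95, 102, 85.8) [0.002 0.    0.003] -0.0001 rows 0.0
[[241.221 190.028]] [[243.249 181.719]]
232 161
```

View pics/d.png

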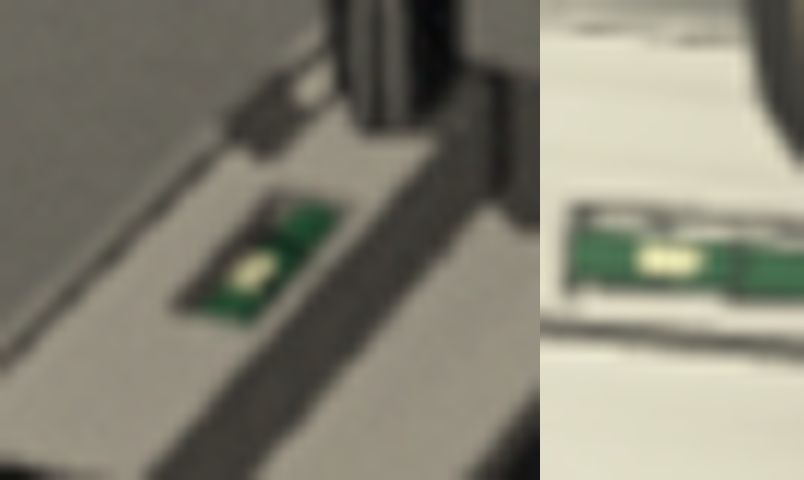

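The crop shows the bubble at about -6.3 mm, towards the hinge. In the top part the bubble is at (672,262) and the foot-side line at (738,265); the side view agrees. That needs about 0.93 rad clockwise, so I'll go to the knob.

Request:
{"op": "play_rows", "data": {
  "hand": 0.2,
  "plan": [0,0,-0.1,0,0,0,-0.2,0,0,0,-0.3,0,0,0,-0.3,0,0,0,-0.3,0]
}}

```text
t: 14.8
ee_pos: [599.7, -94.5, 189.7]
ee_rot: [0.732, 0.681, -0.0, -0.001]
wrist_force: [-1.4, 0.0, -1.8]
grip_width: 51.3
finger_force: 0.0
```

Run:
```python
from h import *
tgt((588,-216,190,46),(588,-216,112,46))
```

```text
t 14.8 pos [599.743 -94.471 189.733] ang 85.8 F [-1.38   0.026 -1.798] grip 51.3
(588, -216, 190, 46) [-0.407 -0.01  -0.001] 0.2213 rows 3.7
(588, -216, 112, 46) [-0.407 -0.009  0.259] 0.2213 rows 3.7
```

Request:
{"op": "play_rows", "data": {
  "plan": [-0.41,-0.01,0,0.22,-0.41,-0.01,0,0.22,-0.41,-0.01,0,0.22,-0.41,-0.01,0,0.22,-0.41,-0.01,0,0.22,-0.41,-0.01,0,0.22]
}}

```text
t: 15.55
ee_pos: [588.1, -217.2, 190.1]
ee_rot: [0.919, 0.393, -0.001, -0.001]
wrist_force: [0.7, -0.5, -0.1]
grip_width: 51.3
finger_force: 0.0
```

Run:
```python
from h import *
im=viewer.get_image("side"); tgt((588,-216,112,46)); im2=viewer.get_image("top")
a=cv2.resize(im[110:190,230:310,::-1],None,fx=5,fy=5,interpolation=cv2.INTER_CUBIC)
b=cv2.resize(im2[150:230,280:360,::-1],None,fx=5,fy=5,interpolation=cv2.INTER_CUBIC)
cv2.imwrite("pics/e.png",np.hstack([a,b])); print(proj("side",[588,-216,141]),proj("side",[588,-216,190]))
```

```text
t 15.6 pos [ 588.265 -217.22   190.378] ang 46.3 F [ 0.575  0.026 -0.09 ] grip 51.2
(588, -216, 112, 46) [ 0.002 -0.003  0.261] 0.0018 rows 1.3
[[270.263 149.866]] [[270.399 134.517]]
```

View pics/e.png

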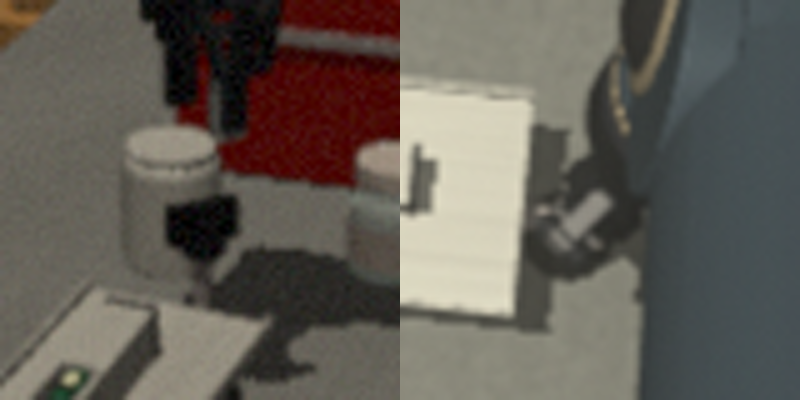

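In the side crop the finger tips, at (182,100) and (230,130), straddle the knob at (203,225) evenly. Now I'll descend and grip.

Request:
{"op": "play_rows", "data": {
  "plan": [0,0,0.13,0,0,0,0.2,0,0,0,0.26,0,0,0,0.26,0]
}}

```text
t: 16.15
ee_pos: [587.7, -217.4, 111.7]
ee_rot: [0.92, 0.393, -0.001, -0.001]
wrist_force: [0.3, 0.5, -0.3]
grip_width: 51.2
finger_force: 0.0
```

Request:
{"op": "play_rows", "data": {
  "hand": -1,
  "plan": [0,0,0,0,0,0,0,0,0,0,0,0,0,0,0,0,0,0,0,0]
}}

```text
t: 16.77
ee_pos: [589.6, -218.2, 115.8]
ee_rot: [0.92, 0.392, 0.001, 0.001]
wrist_force: [-1.3, 0.6, 7.3]
grip_width: 12.0
finger_force: 60.5
```

Request:
{"op": "play_rows", "data": {
  "plan": [0,0,-0.01,0.05,0,0,-0.01,0.1,0,0,-0.01,0.15,0,0,-0.01,0.2,0,0,-0.01,0.25,0,0,-0.01,0.3,0,0,-0.01,0.3,0,0,-0.01,0.3]
}}

```text
t: 17.77
ee_pos: [589.8, -219.0, 116.0]
ee_rot: [0.998, -0.068, 0.002, 0.001]
wrist_force: [4.7, -2.6, -9.2]
grip_width: 11.8
finger_force: 60.3
```

Run:
```python
from h import *
tgt((588,-216,112,46.15-53.3))
```

```text
t 17.77 pos [ 589.775 -219.022  115.952] ang -7.8 F [ 4.661 -2.571 -9.23 ] grip 11.8
(588, -216, 112, -7.149999999999999) [-0.007 -0.009  0.013] -0.0039 rows 0.1
```

Request:
{"op": "play_rows", "data": {
  "hand": 0.1,
  "plan": [0,0,0,0,0,0,0,0,0,0,0,0]
}}

```text
t: 18.15
ee_pos: [588.8, -217.5, 116.8]
ee_rot: [0.998, -0.068, 0.0, 0.0]
wrist_force: [-0.3, -0.3, 0.3]
grip_width: 47.2
finger_force: 0.0
```

Request:
{"op": "play_rows", "data": {
  "plan": [0,0,-0.12,0,0,0,-0.24,0,0,0,-0.24,0,0,0,-0.24,0]
}}

```text
t: 18.65
ee_pos: [588.0, -217.4, 187.8]
ee_rot: [0.998, -0.068, -0.0, -0.0]
wrist_force: [-0.3, -0.1, -0.6]
grip_width: 47.0
finger_force: 0.0
```

Run:
```python
from h import *
tgt((601,-95.5,185,85.8),(601,-95.5,130,85.8))
```

```text
t 18.65 pos [ 588.011 -217.439  187.8  ] ang -7.8 F [-0.327 -0.125 -0.636] grip 47.0
(601, -95.5, 185, 85.8) [-0.012 -0.409  0.009] -0.5199 rows 8.7
(601, -95.5, 130, 85.8) [-0.012 -0.409  0.193] -0.5199 rows 8.7
```

Request:
{"op": "play_rows", "data": {
  "hand": -1,
  "plan": [-0.012,-0.409,0,-0.52,-0.012,-0.409,0,-0.52,-0.012,-0.409,0,-0.52,-0.012,-0.409,0,-0.52,-0.012,-0.409,0,-0.52,-0.012,-0.409,0,-0.52,-0.012,-0.409,0.1,-0.52,-0.012,-0.409,0.15,-0.52]
}}

```text
t: 19.65
ee_pos: [599.7, -95.5, 140.2]
ee_rot: [0.774, 0.633, -0.002, -0.002]
wrist_force: [0.7, -0.2, -0.2]
grip_width: 0.0
finger_force: 0.0
```

Request:
{"op": "play_rows", "data": {
  "plan": [0,0,0,0,0,0,0.05,0,0,0,0.05,0]
}}

```text
t: 20.02
ee_pos: [600.7, -95.6, 126.9]
ee_rot: [0.777, 0.63, -0.001, -0.001]
wrist_force: [-0.1, 0.4, 0.4]
grip_width: 0.2
finger_force: 0.0
```

Run:
```python
from h import *
tgt((601,-95.5,107,85.8),(601,-95.5,105,85.8))
```

```text
t 20.02 pos [600.729 -95.588 126.902] ang 78.1 F [-0.097  0.373  0.354] grip 0.2
(601, -95.5, 107, 85.8) [0.001 0.001 0.066] -0.043 rows 0.7
(601, -95.5, 105, 85.8) [0.001 0.001 0.073] -0.043 rows 0.7
```

Leaving the small leftover turn out; pressing at commanded z of about 105, then 103.

Request:
{"op": "play_rows", "data": {
  "plan": [0,0,0.04,0,0,0,0.06,0,0,0,0.073,0,0,0,0.073,0,0,0,0.073,0,0,0,0.073,0]
}}

```text
t: 20.78
ee_pos: [601.9, -95.7, 106.6]
ee_rot: [0.776, 0.63, 0.0, 0.0]
wrist_force: [0.5, -2.6, 3.7]
grip_width: -0.2
finger_force: 1.9
```

Request:
{"op": "play_rows", "data": {
  "plan": [0,0,0.006,0,0,0,0.006,0,0,0,0.006,0,0,0,0.006,0]
}}

```text
t: 21.28
ee_pos: [601.9, -95.8, 105.8]
ee_rot: [0.776, 0.63, 0.0, 0.001]
wrist_force: [-2.4, -3.1, 11.2]
grip_width: -0.1
finger_force: 5.4
```

Request:
{"op": "play_rows", "data": {
  "plan": [0,0,0.003,0,0,0,0.003,0,0,0,0.003,0,0,0,0.003,0,0,0,0.003,0,0,0,0.003,0,0,0,0.003,0,0,0,0.003,0]
}}

```text
t: 22.28
ee_pos: [601.9, -95.9, 105.6]
ee_rot: [0.776, 0.63, 0.0, 0.001]
wrist_force: [-2.7, -2.8, 15.6]
grip_width: -0.0
finger_force: 7.4
```

Request:
{"op": "play_rows", "data": {
  "plan": [0,0,0,0,0,0,0,0,0,0,0,0,0,0,0,0,0,0,0,0,0,0,0,0,0,0,0,0,0,0,0,0]
}}

```text
t: 23.28
ee_pos: [601.9, -95.9, 105.6]
ee_rot: [0.776, 0.63, 0.0, 0.001]
wrist_force: [-3.7, -2.9, 14.7]
grip_width: -0.0
finger_force: 7.4
```

Run:
```python
from h import *
tgt((601,-95,102,85.8))
A=np.mean([viewer.get_image("side").astype(float) for _ in range(6)],0).astype(np.uint8)[:,:,::-1]
B=np.mean([viewer.get_image("top").astype(float) for _ in range(6)],0).astype(np.uint8)[:,:,::-1]
a=cv2.resize(A[170:210,220:265],None,fx=12,fy=12,interpolation=cv2.INTER_CUBIC)
b=cv2.resize(B[161:201,230:260],None,fx=12,fy=12,interpolation=cv2.INTER_CUBIC)
cv2.imwrite("pics/f.png",np.hstack([a,b[:,:260]]))
# bubble and window centroids along the window, per image
for n,I in(("side",A),("top",B)):
    r=(slice(180,205),slice(228,255)) if n=="side" else (slice(172,192),slice(228,260))
    c=I[r].astype(int); g=(c[:,:,1]-c[:,:,2]); br=c.min(2)
    print(n); print(g if n=="top" else "")
```

```text
t 23.27 pos [601.924 -95.878 105.627] ang 78.1 F [-3.716 -2.905 14.729] grip -0.0
(601, -95, 102, 85.8) [ 0.002 -0.004  0.012] -0.0426 rows 0.7
side

top
[[-3 -4 -4 -3 -4 -4 -3 -3 -3 -3 -3 -4 -2 -2 -3 -3 -3 -3 -3 -3 -3 -3 -3 -4
  -4 -1 -5 -4  5  9  9  9]
 [-3 -3 -3 -3 -3 -2 -4 -4 -3 -2 -3 -4 -2 -3 -3 -3 -3 -3 -3 -3 -3 -2 -3 -3
  -4 -4 -5 -5  5  9  9  9]
 [-3 -3 -3 -2 -3 -2 -3 -3 -3 -3 -3 -4 -3 -4 -4 -4 -3 -4 -4 -4 -4 -3 -4 -4
  -5 -5 -6 -6  3  9  9  8]
 [-3 -3 -3 -3 -3 -3 -3 -2 -2 -3 -3 -3 -4 -3 -3 -3 -4 -4 -5 -5 -5 -5 -5 -4
  -5 -4 -5 -5  4  9  7  7]
 [-3 -3 -3 -4 -3 -4 -5 -5 -3 -3 -3 -2 -3 -3 -3 -4 -4 -4 -4 -4 -4 -4 -4 -4
  -3 -4 -5 -5  4  9  8  6]
 [-3 -3 -3 -3 -4 -4 -4 -5 -5 -4 -4 -4 -4 -5 -5 -5 -4 -5 -4 -4 -5 -4 -4 -4
  -4 -5 -5 -4  3  8  7  6]
 [-3 -4 -3 -3 -4 -4 -2 -3 -3 -3 -2 -3 -3 -3 -3 -3 -3 -3 -3 -2 -3 -3 -3 -4
  -5 -5 -4 -2  3  8  6  6]
 [-3 -2 -2 -3 -5 -4  2  2  0  0  1  1  1  1  1  0 -2 -3 -2 -3 -3 -3 -3 -2
  -2 -4 -4 -2  4  8  6  6]
 [-3 -2 -2 -3 -5 -3 10 28 24 21 20 19 15 11  6  5  2  1  2  0 -2  1  1  2
   3  1  0  0  1  6  5  6]
 [-3 -3 -3 -3 -4 -2 18 38 38 37 38 36
[... 374 characters left out ...]
 -3 -3 -4 -4 -4 -4 -4 -2 -3 -2  0 -1 -2  1  2  3  3  2  5 10 12 15
  19 22 23 14  4  3  5  6]
 [-4 -4 -4 -4 -4 -5 -3 -4 -4 -5 -4 -5 -4 -5 -5 -5 -4 -5 -4 -4 -3 -2 -1  1
   0  0  2  0 -1  2  6  6]
 [-2 -2 -2 -3 -4 -3 -4 -3 -4 -3 -3 -4 -3 -4 -4 -4 -4 -4 -5 -5 -4 -4 -4 -5
  -5 -5 -4 -5 -4  1  5  6]
 [-3 -3 -3 -3 -2 -2 -2 -2 -3 -2 -3 -2 -2 -3 -2 -2 -2 -4 -3 -3 -4 -3 -3 -4
  -4 -4 -4 -5 -3  2  6  6]
 [-4 -5 -5 -5 -4 -5 -3 -4 -4 -4 -4 -3 -2 -3 -3 -3 -2 -2 -2 -2 -2 -2 -2 -1
  -2 -4 -3 -4 -2  2  5  7]
 [-3 -3 -3 -3 -3 -3 -3 -3 -3 -3 -3 -5 -4 -5 -4 -4 -4 -3 -4 -4 -3 -3 -3 -2
  -3 -3 -3 -3 -2  0  4  6]
 [-3 -3 -3 -3 -3 -3 -3 -3 -3 -3 -3 -3 -3 -3 -3 -3 -3 -3 -3 -3 -4 -5 -4 -4
  -3 -5 -5 -4 -3 -2  3  6]]
```

View pics/f.png

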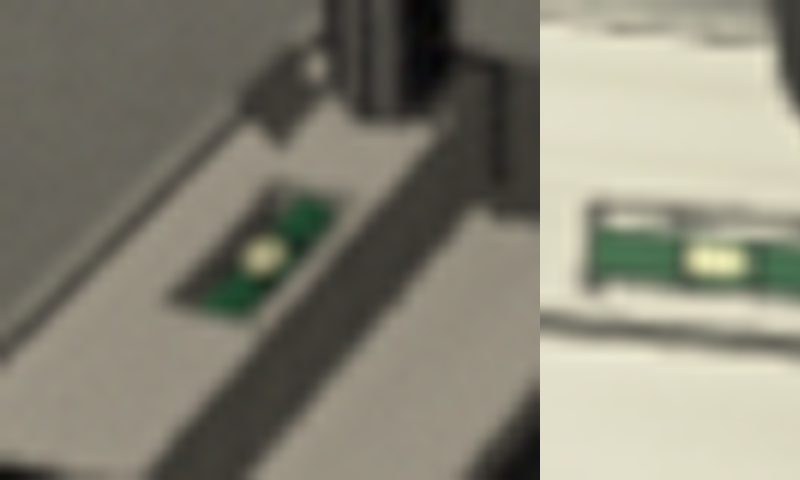

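The crop shows the bubble at (264,256) in the side part and (716,260) in the top part, close to the middle of the green window. I'll check the side view in numbers before handing in.

Run:
```python
from h import *
from scipy.ndimage import map_coordinates as mc
# profile along the level axis through the bubble, in mm relative to the bubble centroid
ax=np.array([-0.084,-0.9965,0.0])
for n,r in(("side",(180,205,228,255)),("top",(172,192,234,256))):
    I=np.mean([viewer.get_image(n).astype(float) for _ in range(6)],0)
    y0,y1,x0,x1=r; c=I[y0:y1,x0:x1]; g=c[...,1]-c[...,0]
    gm=cv2.dilate((g>15).astype(np.uint8),np.ones((5,5)))
    w=np.clip(c[...,:3].min(2)-(150 if n=="side" else 0),0,None)
    # bubble centre from the eyes' estimate
    uv=np.array([220+264/12-.5,170+256/12-.5]) if n=="side" else np.array([230+(716-540)/12-.5,161+260/12-.5])
    P=ray(n,uv,[100.])[0]; s=np.arange(-36,37,2.)
    q=np.mean([mc(I[...,k],[(p:=proj(n,P+s[:,None]*ax))[:,1],p[:,0]],order=1) for k in (0,)],0); G=mc(I[...,1],[p[:,1],p[:,0]],order=1)
    print(n,P); print(np.c_[s,q,G-q].round().astype(int).T)
```

```text
side [609.585 -30.681 100.   ]
[[-36 -34 -32 -30 -28 -26 -24 -22 -20 -18 -16 -14 -12 -10  -8  -6  -4  -2
    0   2   4   6   8  10  12  14  16  18  20  22  24  26  28  30  32  34
   36]
 [150 149 139 125 107  83  59  45  40  36  35  36  40  56  81 110 138 159
  159 148 133 107  78  51  41  36  35  39  39  38  50  65  82 104 123 139
  144]
 [ -6  -6  -5  -1   6  16  26  32  34  37  37  34  31  24  13   4  -1  -3
   -3  -2   0   4  11  20  26  33  39  36  35  36  28  19  10   3  -3  -7
   -7]]
top [607.992 -27.167 100.   ]
[[-36 -34 -32 -30 -28 -26 -24 -22 -20 -18 -16 -14 -12 -10  -8  -6  -4  -2
    0   2   4   6   8  10  12  14  16  18  20  22  24  26  28  30  32  34
   36]
 [222 223 224 193 139  90  75  75  76  76  76  76  75  79  96 162 212 229
  226 224 199 153 103  73  72  72  72  72  72  71  70  71  79  86  88  82
   73]
 [ -2  -3  -4  -3   8  24  39  39  38  38  39  38  38  32  19   2  -2  -2
   -1   0   3   9  17  28  37  40  40  40  41  41  41  40  29  16   7   4
    5]]
```

Run:
```python
from h import *
from scipy.ndimage import map_coordinates as mc
ax=np.array([-0.084,-0.9965,0.0])
for n,uv in(("side",(220+253/12-.5,170+270/12-.5)),("top",(232+132/12-.5,161+262/12-.5))):
    I=cv2.imread(f"pics/d_{n}.png").astype(float)[...,::-1]
    P=ray(n,uv,[100.])[0]; s=np.arange(-30,43,2.); p=proj(n,P+s[:,None]*ax)
    q,G=[mc(I[...,k],[p[:,1],p[:,0]],order=1) for k in(0,1)]
    print(n,P); print(np.c_[s,q,G,G-q].round().astype(int).T)
```

```text
side [609.722 -24.262 100.   ]
[[-30 -28 -26 -24 -22 -20 -18 -16 -14 -12 -10  -8  -6  -4  -2   0   2   4
    6   8  10  12  14  16  18  20  22  24  26  28  30  32  34  36  38  40
   42]
 [149 149 137 120 101  78  56  41  45  53  71  99 133 154 159 167 155 136
  114  83  51  33  32  34  39  42  43  47  52  58  69  83 101 119 133 145
  149]
 [144 144 135 121 108  93  81  74  75  81  94 113 137 154 157 164 153 137
  120  94  68  53  53  57  64  72  76  78  79  80  85  94 104 117 128 138
  142]
 [ -5  -5  -3   1   7  15  25  33  30  28  23  14   4   0  -2  -3  -2   1
    6  11  17  21  22  23  26  29  33  31  27  22  17  10   3  -2  -5  -7
   -7]]
top [607.446 -22.833 100.   ]
[[-30 -28 -26 -24 -22 -20 -18 -16 -14 -12 -10  -8  -6  -4  -2   0   2   4
    6   8  10  12  14  16  18  20  22  24  26  28  30  32  34  36  38  40
   42]
 [221 222 202 162 110  82  76  76  76  75  87 132 188 224 221 219 212 193
  143 100  74  70  68  69  70  72  71  70  70  69  68  76  98 124 129  89
   72]
 [218 217 197 162 123 114 114 114 114 114 121 152 194 223 220 218 212 196
  156 127 110 103  94  97 104 110 111 111 110 109 109 109 119 130 128  92
   77]
 [ -3  -5  -5   0  13  32  37  39  39  39  33  20   6  -1  -1  -1   0   3
   13  28  36  33  26  28  34  39  41  40  40  41  41  34  20   6  -1   3
    5]]
```

The first reading is confirmed: the black line shows at +14.6 mm from the bubble, so the bubble was about -7 mm off. The bubble now stands about -1 mm off, which is in tolerance but with little margin, so I'll turn the knob 0.16 rad more.

Request:
{"op": "play_rows", "data": {
  "hand": 0.1,
  "plan": [0,0,-0.1,0,0,0,-0.2,0,0,0,-0.28,0,0,0,-0.28,0,0,0,-0.28,0]
}}

```text
t: 25.1
ee_pos: [600.5, -94.9, 186.1]
ee_rot: [0.776, 0.631, -0.001, -0.001]
wrist_force: [-0.6, -0.0, -0.5]
grip_width: 47.0
finger_force: 0.0
```

Run:
```python
from h import *
tgt((588.5,-217.5,188,-7.8))
```

```text
t 25.1 pos [600.491 -94.892 186.058] ang 78.2 F [-0.629 -0.03  -0.462] grip 47.0
(588.5, -217.5, 188, -7.8) [-0.408  0.045 -0.007] 0.4777 rows 8.0
```

Request:
{"op": "play_rows", "data": {
  "plan": [-0.408,0.045,0,0.478,-0.408,0.045,0,0.478,-0.408,0.045,0,0.478,-0.408,0.045,0,0.478,-0.408,0.045,0,0.478,-0.408,0.045,0,0.478,-0.408,0.045,0,0.478,-0.408,0.045,0,0.478]
}}

```text
t: 26.1
ee_pos: [588.6, -217.5, 185.5]
ee_rot: [0.997, -0.071, -0.002, -0.001]
wrist_force: [0.1, 0.5, -0.0]
grip_width: 47.2
finger_force: 0.0
```

Request:
{"op": "play_rows", "data": {
  "plan": [0,0,0,0,0,0,0,0]
}}

```text
t: 26.35
ee_pos: [589.2, -217.8, 186.5]
ee_rot: [0.998, -0.067, -0.001, -0.0]
wrist_force: [-0.5, -1.4, -0.3]
grip_width: 47.2
finger_force: 0.0
```

Run:
```python
from h import *
tgt((588.5,-217.5,116,-7.8))
```

```text
t 26.35 pos [ 589.226 -217.767  186.525] ang -7.6 F [-0.511 -1.41  -0.32 ] grip 47.2
(588.5, -217.5, 116, -7.8) [-0.002 -0.001  0.235] 0.0009 rows 1.1
```

Request:
{"op": "play_rows", "data": {
  "plan": [0,0,0.12,0,0,0,0.19,0,0,0,0.235,0,0,0,0.235,0]
}}

```text
t: 26.85
ee_pos: [589.1, -218.1, 116.1]
ee_rot: [0.998, -0.068, -0.001, -0.0]
wrist_force: [1.0, 0.4, 0.4]
grip_width: 47.2
finger_force: 0.0
```

Request:
{"op": "play_rows", "data": {
  "hand": -1,
  "plan": [0,0,0,0,0,0,0,0,0,0,0,0,0,0,0,0,0,0,0,0]
}}

```text
t: 27.48
ee_pos: [590.3, -219.0, 118.3]
ee_rot: [0.998, -0.068, 0.001, 0.001]
wrist_force: [-1.7, -2.2, 5.6]
grip_width: 11.6
finger_force: 59.9
```

Request:
{"op": "play_rows", "data": {
  "plan": [0,0,0,0.025,0,0,0,0.05,0,0,0,0.05,0,0,0,0.05,0,0,0,0.05]
}}

```text
t: 28.1
ee_pos: [590.2, -219.3, 118.3]
ee_rot: [0.989, -0.147, 0.001, 0.001]
wrist_force: [-1.4, -1.7, 4.8]
grip_width: 11.9
finger_force: 60.1
```

Request:
{"op": "play_rows", "data": {
  "hand": 0.1,
  "plan": [0,0,0,0,0,0,0,0,0,0,0,0]
}}

```text
t: 28.48
ee_pos: [589.5, -217.7, 116.6]
ee_rot: [0.989, -0.146, -0.0, -0.0]
wrist_force: [0.2, 0.2, 0.6]
grip_width: 46.9
finger_force: 0.0
```

Request:
{"op": "play_rows", "data": {
  "plan": [0,0,-0.12,0,0,0,-0.24,0,0,0,-0.24,0,0,0,-0.24,0]
}}

```text
t: 28.98
ee_pos: [589.1, -217.8, 188.3]
ee_rot: [0.989, -0.146, -0.001, -0.0]
wrist_force: [0.6, 0.6, -0.7]
grip_width: 47.1
finger_force: 0.0
```

Run:
```python
from h import *
tgt((601,-95.5,185,78),(601,-95.5,127,78))
```

```text
t 28.98 pos [ 589.117 -217.819  188.296] ang -16.8 F [ 0.602  0.584 -0.665] grip 47.1
(601, -95.5, 185, 78) [-0.08  -0.402  0.011] -0.5266 rows 8.9
(601, -95.5, 127, 78) [-0.08  -0.402  0.204] -0.5266 rows 8.9
```

Request:
{"op": "play_rows", "data": {
  "hand": -1,
  "plan": [-0.08,-0.402,0,-0.527,-0.08,-0.402,0,-0.527,-0.08,-0.402,0,-0.527,-0.08,-0.402,0,-0.527,-0.08,-0.402,0,-0.527,-0.08,-0.402,0,-0.527,-0.08,-0.402,0,-0.527,-0.08,-0.402,0.1,-0.527]
}}

```text
t: 29.98
ee_pos: [602.4, -95.7, 159.2]
ee_rot: [0.822, 0.57, 0.001, 0.001]
wrist_force: [0.0, -0.0, -1.5]
grip_width: 0.4
finger_force: 0.0
```

Request:
{"op": "play_rows", "data": {
  "plan": [0,0,0.05,0,0,0,0.1,0,0,0,0.1,0,0,0,0.1,0]
}}

```text
t: 30.48
ee_pos: [602.1, -95.7, 129.6]
ee_rot: [0.824, 0.567, 0.0, 0.0]
wrist_force: [-0.2, 0.7, -0.2]
grip_width: 0.0
finger_force: 0.0
```

Run:
```python
from h import *
tgt((601,-95.5,105,78))
```

```text
t 30.48 pos [602.066 -95.673 129.563] ang 69.1 F [-0.171  0.66  -0.234] grip 0.0
(601, -95.5, 105, 78) [-0.001 -0.004  0.082] -0.0494 rows 0.8
```

Request:
{"op": "play_rows", "data": {
  "plan": [0,0,0.04,0,0,0,0.06,0,0,0,0.075,0,0,0,0.082,0,0,0,0.085,0,0,0,0.087,0,0,0,0.087,0,0,0,0.087,0]
}}

```text
t: 31.48
ee_pos: [602.1, -97.1, 106.0]
ee_rot: [0.824, 0.567, -0.0, 0.001]
wrist_force: [-4.8, -2.9, 17.8]
grip_width: 0.1
finger_force: 9.1
```

Request:
{"op": "play_rows", "data": {
  "plan": [0,0,0.002,0,0,0,0.002,0,0,0,0.002,0,0,0,0.002,0,0,0,0.002,0,0,0,0.002,0,0,0,0.002,0,0,0,0.002,0]
}}

```text
t: 32.48
ee_pos: [602.1, -97.2, 105.8]
ee_rot: [0.824, 0.567, -0.0, 0.002]
wrist_force: [-6.5, -2.7, 21.1]
grip_width: 0.1
finger_force: 10.5
```

Request:
{"op": "play_rows", "data": {
  "plan": [0,0,0,0,0,0,0,0,0,0,0,0,0,0,0,0,0,0,0,0,0,0,0,0,0,0,0,0,0,0,0,0]
}}

```text
t: 33.48
ee_pos: [602.1, -97.2, 105.8]
ee_rot: [0.824, 0.567, -0.0, 0.002]
wrist_force: [-6.5, -3.2, 20.9]
grip_width: -0.0
finger_force: 10.5
```

```bash
cat > m.py <<'E'
from h import *
from scipy.ndimage import map_coordinates as mc
ax=np.array([-0.084,-0.9965,0.0])
for n,uv in(("side",(220+264/12-.5,170+256/12-.5)),("top",(230+176/12-.5,161+260/12-.5))):
    I=np.mean([viewer.get_image(n).astype(float) for _ in range(6)],0)
    P=ray(n,uv,[100.])[0]; s=np.arange(-36,37,2.); p=proj(n,P+s[:,None]*ax)
    q,G=[mc(I[...,k],[p[:,1],p[:,0]],order=1) for k in(0,1)]
    print(n,P); print(np.c_[s,q,G-q].round().astype(int).T)
tgt((601,-95,105,78))
E
python3 m.py
```

```text
side [609.585 -30.681 100.   ]
[[-36 -34 -32 -30 -28 -26 -24 -22 -20 -18 -16 -14 -12 -10  -8  -6  -4  -2
    0   2   4   6   8  10  12  14  16  18  20  22  24  26  28  30  32  34
   36]
 [150 150 139 125 107  83  59  45  40  36  34  33  36  54  80 110 139 160
  161 153 142 116  88  62  46  38  35  39  40  38  50  66  83 104 123 138
  144]
 [ -6  -6  -4   0   6  15  25  32  34  36  36  36  34  25  14   4  -1  -3
   -4  -3  -1   2   8  16  24  32  38  36  35  37  28  19  10   3  -2  -6
   -6]]
top [607.992 -27.167 100.   ]
[[-36 -34 -32 -30 -28 -26 -24 -22 -20 -18 -16 -14 -12 -10  -8  -6  -4  -2
    0   2   4   6   8  10  12  14  16  18  20  22  24  26  28  30  32  34
   36]
 [223 223 220 187 135  90  76  76  76  77  76  76  76  78  95 163 213 230
  226 224 200 155 105  73  72  72  73  72  71  70  70  72  85  91  87  74
   72]
 [ -3  -3  -5  -2   9  24  38  39  39  39  39  39  38  32  19   2  -1  -1
   -1   0   3   9  17  27  37  41  41  40  41  42  42  39  26  13   6   5
    6]]
t 34.08 pos [602.123 -97.138 105.853] ang 69.1 F [-5.882 -3.755 20.102] grip -0.1
(601, -95, 105, 78) [ 0.005 -0.006  0.003] -0.0496 rows 0.8
```

```bash
python3 -c "
from cell import bot
print(bot.close_job())"
```

```text
the job is handed in; nothing more can be done
None
```

I handed the job in at about 34 s of the 72 s. The level lies lengthwise on the shelf and the arm is still pressing it down with about 20 N. The bubble reads within about 1 mm of the middle (top view about −1.0 mm, side view about +0.2 mm). I did not get a verdict back.

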